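# Refit the keyed lens on a warning lamp and hold it home

### The arm

A 7-joint arm with a two-finger parallel gripper is mounted at the origin on the work surface. World frame = base frame: x ahead of the robot, y to its left, z up, the work surface at z = 0. Lengths are in m, angles in rad, forces in N, time in s.
With the tool pointing down it reaches from about 0.425 to 0.875 m from the base axis. Payload 4.7 kg.
Tool frame: the origin (TCP) lies between the finger pads, 19 mm behind the fingertips; this is the grasp point; z points along the fingers, y is the line along which they close (so a half turn about z gives the same grasp; the last joint's range is limited). The gripper opens to 87 mm and grips with 3 to 60 N. Pads are 19 mm wide; open, the fingers measure 117 mm over their backs; the gripper's body (75 mm by 190 mm) begins 51 mm behind the grasp point.
Start: joints at [0.014, 0.321, -0.07, 1.45, 0.023, 1.371, -0.057], TCP at [0.65, -0, 0.241] pointing down, gripper open.
Joint ranges: [-2.86, 2.86], [-0.3, 2.09], [-1.38, 1.24], [0.06, 2.45], [-1.56, 4.7], [0.09, 2.05], [-2.69, 2.69]. Speed limits (rad/s): [2.57, 2.57, 3.14, 3.14, 3.14, 3.14, 3.14].

### API

Orientations are given as a rotation vector (axis times angle).
In Python, from bench import ctrl, get_image, camera_model gives the robot as it stands (ctrl), with the cameras as plain functions.
- The arm moves only by the shell command python3 inch.py [FORCE], which reads ROWS from standard input. ROWS is a JSON list that holds a single list of rows (three levels of brackets), with 1 to 20 rows, each of 5 numbers: dx, dy, dz in mm, then a turn about the tool's z in rad, then the opening from 0.0 (shut) to 1.0 (fully open); each row is the pose to reach, as a shift and turn from the pose commanded when the command began, along the tool's axes at that moment; what a row does not reach only later rows make up. A row lasts 1/10 s, in which the tool goes at most 0.05 m and 0.15 rad, less where a joint would pass 70% of its speed; a pose out of reach is approached as far as the arm can. The fingers move at their own pace and stop on an object; FORCE is the grip in N (left out, the last holds). Time passes only in rows, so rows that do not move let the fingers close. It prints the time, the measured TCP pose, the force, the opening and the grip force at its end. Input that does not fit is refused with a message, and nothing moves.
- ctrl.get_state(): the state, without advancing time (a new reading comes with each control period).
- get_image(name): name is "scene" or "side" or "wrist"; returns the picture (400x640x3 uint8, red, green, blue); there is no depth.
- camera_model(name): a dict with "vertical_fov" (degrees; the focal length in pixels is half the picture's height over the tangent of half this angle, whatever the lens; pixels are square), "cx", "cy" (the principal point, pixels), "rvec" (rotation vector, rad) and "tvec" (3), from world to camera coordinates, as OpenCV has them; the wrist camera has in their place "hand_eye" (4x4, takes a point from camera to tool coordinates, whose origin is the TCP and whose axes are the flange's). Camera axes: x right, y down, z forward; pixel columns grow to the right and rows downward; lengths in m; the calibration is good to about 2 mm. A picture is of the moment at which its call begins: read the wrist's pose just before it. camera_model takes no time and is no camera call.
- ctrl.close_job(): hands the job in; it is judged then, once.
The state is a dict: "time": time; "joint_positions": joint angles; "qd": joint speeds; "joint_torque": joint torques, N m; "position": TCP position; "tool_rot": TCP orientation; "ft_force": force on the tool from outside, world axes, zero at the start; "torque": the same for the moment, N m; "grip_width": opening from 0.0 (shut) to 1.0 (fully open); "grip_force": force on a finger pad.
Only numpy, scipy, OpenCV 4.12 (cv2) and the standard library are available. Lean on these libraries where they do the work, as an engineer would, in place of code of your own. Each camera call takes 0.05 s, during which the arm holds its last target. There are 200 camera calls.

### The job

Fit the amber lens back on the warning lamp: set its knurled collar on the lamp's spigot, turn it, without forcing, until the keyways hidden inside drop over the three pins, then push it fully home against the sprung seal so that no gap is left above the lamp's rim. Finish while still holding it pushed home, because I shall nip up the grub screws with you keeping it there. Leave the screwdriver, hex key and water bottle where they are.

Things in the scene. Friction and masses are not known exactly. Their poses are not given: they have to be found in the camera images.
- lens: loose lens, 0.12 to 0.2 kg: black knurled round collar, 60 mm across and 26 mm high, carrying an amber dome (its top 52 mm up). It stands dome up, open end down, on the 3 mm thick blue mat. Origin on its axis at the collar's lower face, z up. Its bore is 43 mm wide; three straight keyways 8 mm wide, 120 degrees apart, hidden inside, cut the bore's lower 14 mm from the lower face up
- lens_grip (a point): on the lens's axis, 22 mm above the collar's lower face: TCP point for gripping across the collar from above, finger tips just clear of what lies below
- lamp: grey lamp housing, stuck fast to the steel counter by its magnetic foot, 96 mm across; its neck is 60 mm across and ends in a flat rim 44 mm above the counter. Origin at the centre of the underside, on the lamp's upright axis, z up
- lamp_rim (a point): centre of the flat rim. Fully home, the lens's lower face lies on the rim: the lens origin is then at this point. Riding on the pins, off the keyways, it is 11 mm above; with the keyways within about 4 degrees of the pins it drops to the seal, 4 mm above
- spigot_top (a point): centre of the top of the lamp's white spigot, 24 mm above the rim: 40 mm in diameter, top bevelled over 6 mm. Three steel pins 4 mm thick, 120 degrees apart, stick out 5 mm from it, their centres 9 mm above the rim. Which way they point differs each time and is not told by the housing's or this point's yaw: turn the lens up to 120 degrees to find them
- seal (a joint): the black spring-backed sealing ring round the foot of the spigot: 0 when up (its top 4 mm above the rim), grows as it is pressed down, 0.004 m when level with the rim and the lens is home. It pushes back with 3 N at first and 9 N when level, and lifts the lens again if that is let go.
- screwdriver: bystander: screwdriver with an orange handle, 190 mm long, lying on the counter beyond the work; origin under its middle
- hex_key: bystander: small dark L-shaped hex key, 90 mm long, 5 mm thick, lying on the counter; origin under the middle of its long arm
- water_bottle: bystander: clear water bottle with a blue cap, 64 mm across and 210 mm high, standing on the counter; origin under its centre

How it is judged:
By the outcome, as a careful person would: the job done as asked, in the order asked, and still so for the second after the job is handed in, while the arm keeps its last pose, push and grip.
It also fails if it takes over 58 s, if anything falls off the work surface, if the arm or the gripper's body presses on something with over 40 N, if the wrist force passes 120 N, or if a joint passes its speed limit or range.

## Working session

There is one attempt and no reset: what is moved stays moved. The work goes in short steps, Python scripts to look and compute and a shell command to move; the robot and the scene stay as the last step left them, time stands still between calls to the robot, and variables do not carry over. Pictures are saved under pics/ and viewed, at most 10 in all, crops included, and the job is handed in when it is done.

```bash
ls; mkdir -p pics
python3 - <<'E'
from bench import ctrl, get_image, camera_model
import cv2,numpy as np
for n in ["scene","side"]:
    im=get_image(n); cv2.imwrite(f"pics/{n}0.png",im[:,:,::-1])
    print(n,camera_model(n))
m=camera_model("wrist");print(m)
s=ctrl.get_state();print(s)
im=get_image("wrist"); cv2.imwrite("pics/wrist0.png",im[:,:,::-1])
E
```

```text
bench.py
inch.py
pics
scene {'vertical_fov': 54.9403870392141, 'cx': 316.69203934954555, 'cy': 189.92941191359748, 'rvec': array([ 1.48809265,  1.82640005, -0.95923056]), 'tvec': array([ 0.08696549, -0.27389615,  1.26472539])}
side {'vertical_fov': 52.44696142541855, 'cx': 322.09853479519376, 'cy': 202.53663599123334, 'rvec': array([ 0.91733276, -2.3969863 ,  1.15824239]), 'tvec': array([0.44655725, 0.28185011, 0.44049016])}
{'vertical_fov': 63.88505996597083, 'cx': 323.63831875803237, 'cy': 199.12294860088065, 'hand_eye': array([[ 2.49606349e-04, -9.62796976e-01, -2.70225684e-01,
         7.37381468e-02],
       [ 9.99999650e-01,  2.45860448e-05,  8.36097030e-04,
         1.26910802e-04],
       [-7.98347912e-04, -2.70225798e-01,  9.62796646e-01,
        -1.43812483e-01],
       [ 0.00000000e+00,  0.00000000e+00,  0.00000000e+00,
         1.00000000e+00]])}
{'time': 0.1, 'joint_positions': array([ 0.01407945,  0.32174508, -0.07007909,  1.45156734,  0.02265276,
        1.37081243, -0.05690162]), 'qd': array([ 0.0001709 , -0.00113571, -0.00021948, -0.00216032,  0.00032265,
       -0.00046041, -0.00060398]), 'joint_torque': array([ 1.37795760e-04, -4.92569017e+01, -4.06077392e-01, -3.13399816e+01,
       -6.42974046e-02,  3.95253638e-02,  6.49213871e-05]), 'position': array([ 6.49526098e-01, -5.54761999e-05,  2.40266103e-01]), 'tool_rot': array([-2.22058711e+00, -2.22070323e+00,  2.09649429e-03]), 'ft_force': array([ 0.00941642,  0.47296677, -0.09486072]), 'torque': array([ 0.00769362,  0.0294395 , -0.00942708]), 'grip_force': 0.0, 'grip_width': 1.0036628197855062}
```

View pics/scene0.png

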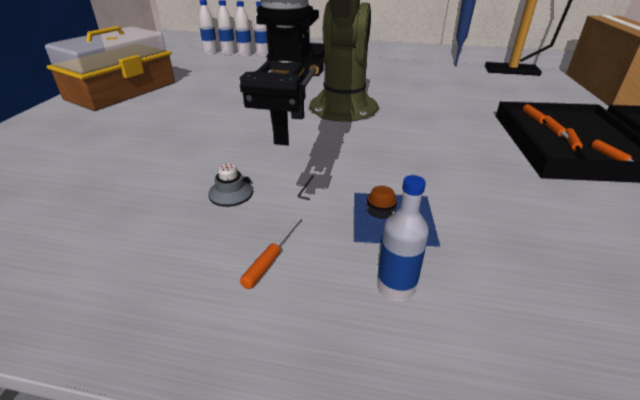

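View pics/side0.png

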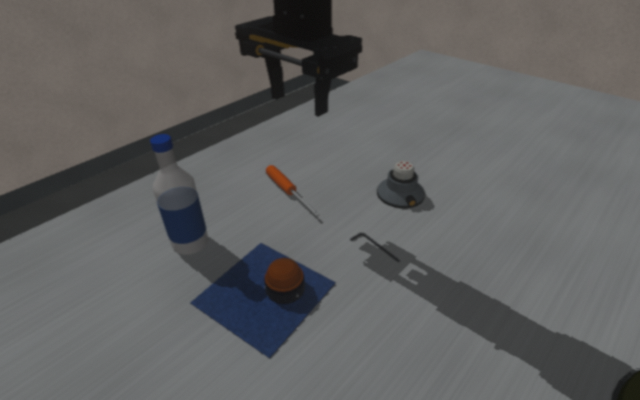

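The scene view shows the dome at about (382,192), the spigot top at (228,170), and the bottle next to the mat. The side view has the dome at (285,270) and the spigot top at (404,166).

```bash
cat > h.py <<'E'
from bench import ctrl, get_image, camera_model
import cv2,numpy as np
R_=lambda r:cv2.Rodrigues(np.array(r,float))[0]
def ray(n,u,v,st=None):
    m=camera_model(n);f=200/np.tan(np.radians(m["vertical_fov"]/2))
    d=np.array([(u-m["cx"])/f,(v-m["cy"])/f,1])
    if n=="wrist":
        st=st or ctrl.get_state();T=R_(st["tool_rot"]);H=m["hand_eye"]
        return st["position"]+T@H[:3,3],T@H[:3,:3]@d
    R=R_(m["rvec"]);return -R.T@m["tvec"],R.T@d
def at(n,u,v,z,st=None):
    o,d=ray(n,u,v,st);return o+d*(z-o[2])/d[2]
def tri(*obs):
    A=np.zeros((3,3));b=np.zeros(3)
    for o in obs:
        c,d=ray(*o);d=d/np.linalg.norm(d);P=np.eye(3)-np.outer(d,d);A+=P;b+=P@c
    return np.linalg.solve(A,b)
E
python3 - <<'E'
from h import *
np.set_printoptions(precision=4,suppress=True)
print("dome",tri(("scene",382,194),("side",285,271)),at("scene",382,194,.043),at("side",285,271,.043))
print("spig",tri(("scene",228,171),("side",404,166)),at("scene",228,171,.066),at("side",404,166,.066))
print("bottle",at("scene",399,290,0),at("side",188,245,0), "cap",tri(("scene",413,186),("side",162,143)))
print("hex",at("scene",307,187,0),at("side",360,236,0),at("side",398,260,0))
E
```

```text
dome [0.5362 0.1566 0.0409] [0.5396 0.1571 0.043 ] [0.5347 0.1572 0.043 ]
spig [ 0.5443 -0.1716  0.062 ] [ 0.5542 -0.1649  0.066 ] [ 0.5424 -0.171   0.066 ]
bottle [0.7464 0.2021 0.    ] [0.7378 0.2035 0.    ] cap [0.741  0.1961 0.2007]
hex [ 0.484  -0.0118  0.    ] [ 0.5251 -0.0156  0.    ] [ 0.4409 -0.0113 -0.    ]
```

View pics/wrist0.png

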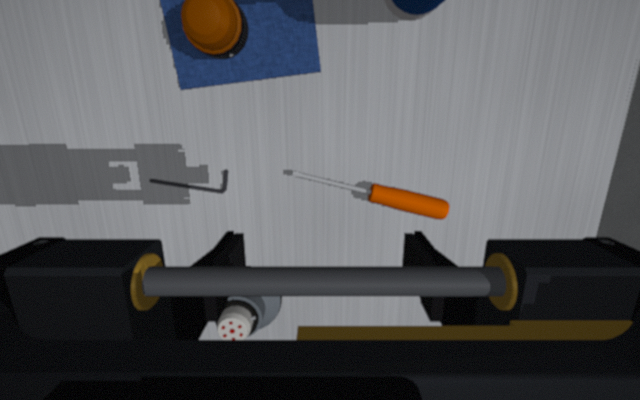

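The wrist view agrees: dome at (212,22), spigot top at (235,323), and the tool's x axis lies along world y. I'll move above the lens to measure it more accurately.

Careful with the scale: shifts go in mm. That gives: 0.157 m is 157, -0.114 m is -114.

```bash
echo '[[[40, -30, 0, 0, 1], [80, -60, 20, 0, 1], [120, -90, 50, 0, 1], [157, -114, 80, 0, 1], [157, -114, 80, 0, 1], [157, -114, 80, 0, 1]]]' | python3 inch.py 20
python3 - <<'E'
from h import *
s=ctrl.get_state(); print(s["position"],s["tool_rot"],s["ft_force"],s["joint_positions"])
im=get_image("wrist");cv2.imwrite("pics/w1.png",im[:,:,::-1])
h=cv2.cvtColor(im,cv2.COLOR_RGB2HSV)
m=cv2.inRange(h,(3,150,60),(22,255,255));n,l,st,c=cv2.connectedComponentsWithStats(m)
for i in range(1,n):
    if st[i,4]>300: print(st[i],c[i],at("wrist",*c[i],.042,s))
E
```

```text
time: 0.75
position: [0.5336, 0.1591, 0.1596]
tool_rot: [-2.215, -2.225, 0.004]
ft_force: [0.1, -0.9, 0.3]
grip_width: 1.006
grip_force: 0.0
[0.53359137 0.15907022 0.15960598] [-2.21451142 -2.22534446  0.00441047] [ 0.07589255 -0.9405945   0.323092  ] [-0.17167827  0.18976927 -0.18424147  1.78258062  0.03663757  1.17606508
 -0.36201727]
[ 297  166   66   64 3308] [329.65991536 197.26420798] [0.5386129  0.16104159 0.042     ]
[130 254  32  56 863] [142.51448436 281.69756663] [0.36838516 0.0800049  0.042     ]
[486 254  32  56 857] [504.86231039 281.80980163] [0.69902999 0.08210224 0.042     ]
[ 298  320  334   20 4819] [478.79228056 331.55530193] [0.68255149 0.02872289 0.042     ]
```

View pics/w1.png

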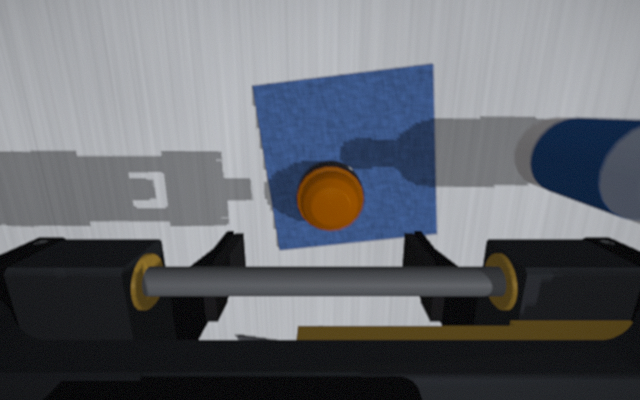

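The dome is a 66 px disc at (330,197), which is about 53 mm, so the size is right. That puts the lens axis at roughly (0.538, 0.158), well clear of the bottle. I'll descend in two stages.

```bash
echo '[[[0, 2, 30, 0, 1], [0, 2, 60, 0, 1], [0, 2, 60, 0, 1], [0, 2, 60, 0, 1], [0, 2, 60, 0, 1]]]' | python3 inch.py
python3 - <<'E'
from h import *
s=ctrl.get_state(); print(s["position"],s["tool_rot"])
im=get_image("wrist");cv2.imwrite("pics/w2.png",im[:,:,::-1])
h=cv2.cvtColor(im,cv2.COLOR_RGB2HSV)
m=cv2.inRange(h,(3,150,60),(22,255,255));n,l,st,c=cv2.connectedComponentsWithStats(m)
for i in range(1,n):
    if st[i,4]>300 and 250<c[i][0]<400: print(st[i],c[i],at("wrist",*c[i],.032,s),at("wrist",*c[i],.042,s))
E
```

```text
time: 1.3
position: [0.5401, 0.1565, 0.1035]
tool_rot: [2.222, 2.218, 0.005]
ft_force: [0.3, 0.6, 0.7]
grip_width: 0.998
grip_force: 0.0
[0.54008242 0.15649817 0.10347262] [2.22174433 2.21827111 0.00477671]
[ 279  176   83   80 5088] [320.16529088 214.52731918] [0.5382062  0.15856514 0.032     ] [0.53828077 0.16188865 0.042     ]
```

```bash
echo '[[[1.5, -1.5, 30, 0, 1], [1.5, -1.5, 60, 0, 1], [1.5, -1.5, 78, 0, 1], [1.5, -1.5, 78, 0, 1], [1.5, -1.5, 78, 0, 1]]]' | python3 inch.py && echo '[[[0, 0, 0, 0, 0.6], [0, 0, 0, 0, 0.6], [0, 0, 0, 0, 0.6], [0, 0, 0, 0, 0.6], [0, 0, 0, 0, 0.6], [0, 0, 0, 0, 0.6]]]' | python3 inch.py 35
```

```text
time: 1.85
position: [0.5377, 0.1587, 0.0245]
tool_rot: [2.221, 2.221, 0.003]
ft_force: [0.6, 0.4, -1.0]
grip_width: 1.0
grip_force: 0.0
time: 2.45
position: [0.5368, 0.1585, 0.0235]
tool_rot: [2.221, 2.221, 0.001]
ft_force: [0.4, 0.1, 1.7]
grip_width: 0.685
grip_force: 35.0
```

Gripped: the opening is about 60 mm, which matches the collar. I'll lift and carry it just past the lamp, so the wrist camera looks straight down on the spigot.

```bash
echo '[[[0, 0, -30, 0, 0.6], [0, 0, -70, 0, 0.6], [0, 0, -110, 0, 0.6], [-30, 0, -150, 0, 0.6], [-70, 0, -150, 0, 0.6], [-110, 0, -150, 0, 0.6], [-150, 0, -150, 0, 0.6], [-190, 0, -150, 0, 0.6], [-230, 0, -150, 0, 0.6], [-270, 3, -150, 0, 0.6], [-310, 6, -150, 0, 0.6], [-350, 9, -150, 0, 0.6], [-380, 9, -150, 0, 0.6], [-410, 9, -150, 0, 0.6], [-410, 9, -150, 0, 0.6], [-410, 9, -150, 0, 0.6], [-410, 9, -150, 0, 0.6]]]' | python3 inch.py
python3 - <<'E'
from h import *
s=ctrl.get_state(); print(s["position"],s["tool_rot"],s["joint_positions"][6])
im=get_image("wrist");cv2.imwrite("pics/w3.png",im[:,:,::-1])
E
```

```text
time: 4.15
position: [0.5457, -0.2498, 0.1728]
tool_rot: [-2.218, -2.222, -0.001]
ft_force: [0.5, -0.8, -1.2]
grip_width: 0.691
grip_force: 35.0
[ 0.54567404 -0.24978021  0.17279043] [-2.21845739e+00 -2.22246214e+00 -8.67460208e-04] 0.41129869738163954
```

View pics/w3.png

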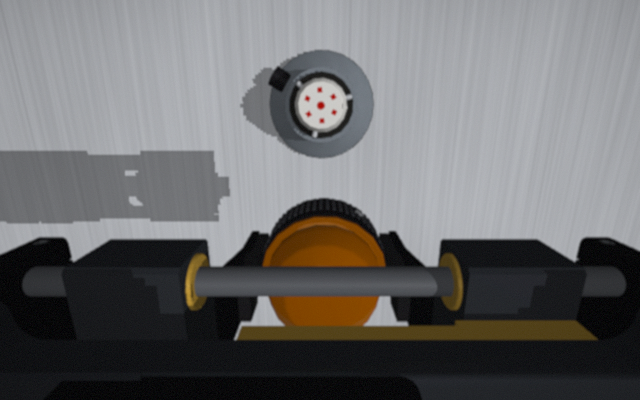

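The lens is held squarely, with the dome centred near column 324. The spigot top is at about (321,104), with pins visible at (298,84), (348,97) and (315,134).

Run:
```python
from h import *
s=ctrl.get_state(); print(s["position"])
im=get_image("wrist")[40:165,230:390]
g=im.min(2);m=(g>170).astype(np.uint8)
m=cv2.morphologyEx(cv2.morphologyEx(m,cv2.MORPH_CLOSE,np.ones((7,7))),cv2.MORPH_OPEN,np.ones((9,9)))
n,l,st,c=cv2.connectedComponentsWithStats(m)
for i in range(1,n):
    if st[i,4]>300:
        u=c[i]+[230,40];print(st[i],u,at("wrist",*u,.066,s),at("wrist",*u,.068,s))
# lamp foot disc and dark neck for cross-check
u=np.array([322.5,104.]);print("foot edges x",[at("wrist",a,104,.012,s) for a in(270,374)],[at("wrist",322,b,.008,s) for b in(50,158)])
```

```text
[ 0.54578082 -0.24963089  0.17294205]
[ 74   0  60  21 710] [337.91126761  46.68732394] [ 0.55601393 -0.13268168  0.066     ] [ 0.55593241 -0.13302751  0.068     ]
[   0    8  134  117 4303] [264.47710899 121.57192656] [ 0.50092788 -0.1850264   0.066     ] [ 0.50128558 -0.18495487  0.068     ]
[  69   42   47   46 1699] [321.90523838 104.47027663] [ 0.54458644 -0.17243835  0.066     ] [ 0.54459603 -0.17246719  0.068     ]
[ 143   57   17   68 1026] [381.9122807  131.91325536] [ 0.59063834 -0.19251137  0.066     ] [ 0.59028075 -0.19238016  0.068     ]
foot edges x [array([ 0.49703452, -0.17137108,  0.012     ]), array([ 0.59179832, -0.17112583,  0.012     ])] [array([ 0.54433997, -0.12537628,  0.008     ]), array([ 0.54445555, -0.2211553 ,  0.008     ])]
```

Spigot is at (0.5444, -0.1725), and the foot outline gives the same centre. Next I'll move over it and lower until just above.

To row units: 0.0777 m is 77.7, -0.0013 m is -1.3.

```bash
echo '[[[40, -1.3, 0, 0, 0.6], [77.7, -1.3, 30, 0, 0.6], [77.7, -1.3, 70, 0, 0.6], [77.7, -1.3, 70, 0, 0.6], [77.7, -1.3, 70, 0, 0.6], [77.7, -1.3, 70, 0, 0.6]]]' | python3 inch.py
python3 - <<'E'
from h import *
for n in["scene","side"]:
    im=get_image(n);c=(250,190) if n=="scene" else (400,165)
    a=im[c[1]-65:c[1]+65,c[0]-65:c[0]+65,::-1]
    globals()[n]=cv2.resize(a,(390,390),interpolation=cv2.INTER_CUBIC)
cv2.imwrite("pics/c4.png",np.hstack([scene,side]))
for k in range(4):
    s=ctrl.get_state();print(s["position"],s["ft_force"],s["time"])
E
```

```text
time: 4.85
position: [0.5455, -0.1752, 0.1055]
tool_rot: [2.221, 2.218, 0.002]
ft_force: [0.8, 0.2, -1.3]
grip_width: 0.685
grip_force: 35.0
[ 0.54558077 -0.1752229   0.10553343] [-0.61716475  0.87471517 -1.12402567] 4.95
[ 0.54558077 -0.1752229   0.10553343] [-0.61716475  0.87471517 -1.12402567] 4.95
[ 0.54558077 -0.1752229   0.10553343] [-0.61716475  0.87471517 -1.12402567] 4.95
[ 0.54558077 -0.1752229   0.10553343] [-0.61716475  0.87471517 -1.12402567] 4.95
```

View pics/c4.png

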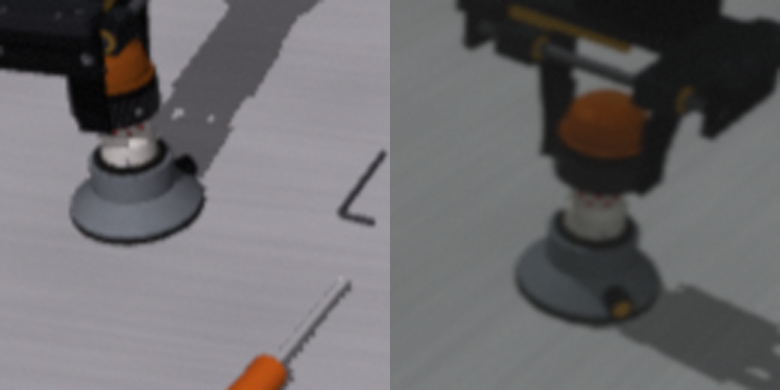

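The lens sits directly above the spigot in both views. Measured y is about 3 mm off target, so I'll let it settle and read it again.

```bash
echo '[[[0, 0, 0, 0, 0.6], [0, 0, 0, 0, 0.6], [0, 0, 0, 0, 0.6]]]' | python3 inch.py ; echo '[[[0, 0, 0, 0, 0.6]]]' | python3 inch.py; echo '[[[0, 0, 0, 0, 0.6]]]' | python3 inch.py
```

```text
time: 5.25
position: [0.5444, -0.1741, 0.1037]
tool_rot: [2.221, 2.221, 0.0]
ft_force: [0.2, 0.5, -1.3]
grip_width: 0.687
grip_force: 35.0
time: 5.35
position: [0.5442, -0.1739, 0.1034]
tool_rot: [2.221, 2.221, 0.0]
ft_force: [0.5, -0.7, -1.7]
grip_width: 0.686
grip_force: 35.0
time: 5.45
position: [0.5442, -0.1738, 0.1033]
tool_rot: [-2.221, -2.221, 0.0]
ft_force: [-0.6, -0.6, -2.2]
grip_width: 0.689
grip_force: 35.0
```

```bash
echo '[[[1.5, 0, 0, 0, 0.6], [1.5, 0, 5, 0, 0.6], [1.5, 0, 10, 0, 0.6], [1.5, 0, 14, 0, 0.6], [1.5, 0, 18, 0, 0.6], [1.5, 0, 18, 0, 0.6], [1.5, 0, 18, 0, 0.6]]]' | python3 inch.py; echo '[[[0, 0, 0, 0, 0.6], [0, 0, 3, 0, 0.6], [0, 0, 6, 0, 0.6], [0, 0, 6, 0, 0.6]]]' | python3 inch.py
```

```text
time: 6.15
position: [0.5442, -0.1723, 0.0851]
tool_rot: [-2.221, -2.221, 0.0]
ft_force: [0.1, -0.4, -2.0]
grip_width: 0.686
grip_force: 35.0
time: 6.55
position: [0.5438, -0.1722, 0.0787]
tool_rot: [-2.221, -2.221, 0.001]
ft_force: [-0.4, 0.7, -1.1]
grip_width: 0.689
grip_force: 35.0
```

To row units: 0.004 m is 4, 0.002 m is 2.

```bash
echo '[[[0, 0, 2, 0, 0.6], [0, 0, 4, 0, 0.6], [0, 0, 4, 0, 0.6], [0, 0, 4, 0, 0.6]]]' | python3 inch.py; echo '[[[0, 0, 1, 0, 0.6], [0, 0, 1, 0, 0.6], [0, 0, 1, 0, 0.6]]]' | python3 inch.py
```

```text
time: 6.95
position: [0.5443, -0.1723, 0.0754]
tool_rot: [2.221, 2.221, 0.0]
ft_force: [-1.3, -0.1, -0.0]
grip_width: 0.687
grip_force: 35.0
time: 7.25
position: [0.5444, -0.1724, 0.0752]
tool_rot: [2.221, 2.221, 0.0]
ft_force: [-2.1, 0.9, 4.6]
grip_width: 0.684
grip_force: 35.0
```

Contact: the lens is riding on the pins at TCP z 0.0752, under about 6 N. I'll turn in short chunks with light pressure and a gentler grip, watching for the drop.

```bash
echo '[[[0, 0, 0, 0.05, 0.6], [0, 0, 0, 0.1, 0.6], [0, 0, 0, 0.15, 0.6], [0, 0, 0, 0.2, 0.6], [0, 0, 0, 0.2, 0.6]]]' | python3 inch.py 25; python3 -c "
from bench import ctrl, get_image, camera_model;s=ctrl.get_state();print(s['torque'],s['joint_positions'][6])"
```

```text
time: 7.75
position: [0.5447, -0.1726, 0.0752]
tool_rot: [2.432, 1.987, 0.001]
ft_force: [-0.9, 0.8, 4.6]
grip_width: 0.685
grip_force: 25.0
[-0.02639271  0.43952739 -0.05753236] 0.08440412078457449
```

```bash
cat > st.py <<'E'
from bench import ctrl, get_image, camera_model
s=ctrl.get_state();print(s['torque'],s['ft_force'],s['position'],s['joint_positions'][6])
E
echo '[[[0, 0, 0, 0.05, 0.6], [0, 0, 0, 0.1, 0.6], [0, 0, 0, 0.15, 0.6], [0, 0, 0, 0.2, 0.6], [0, 0, 0, 0.2, 0.6]]]' | python3 inch.py|sed -n 2,4p; python3 st.py
```

```text
position: [0.5447, -0.1729, 0.0752]
tool_rot: [2.617, 1.735, 0.001]
ft_force: [-1.2, -1.2, 5.6]
[-0.05935153  0.38204716 -0.03691721] [-1.19769592 -1.17631249  5.62399617] [ 0.54472632 -0.1728574   0.07519511] -0.10746808795801369
```

```bash
echo '[[[0, 0, 0, 0.05, 0.6], [0, 0, 0, 0.1, 0.6], [0, 0, 0, 0.15, 0.6], [0, 0, 0, 0.2, 0.6], [0, 0, 0, 0.2, 0.6]]]' | python3 inch.py|sed -n 2,4p; python3 st.py
```

```text
position: [0.545, -0.1728, 0.0752]
tool_rot: [2.777, 1.465, 0.002]
ft_force: [-1.7, -1.7, 4.7]
[-0.09998005  0.24645067 -0.04653236] [-1.68216773 -1.72240095  4.72684525] [ 0.5449596  -0.17282467  0.07521932] -0.29971293654190645
```

```bash
echo '[[[0, 0, 0, 0.05, 0.6], [0, 0, 0, 0.1, 0.6], [0, 0, 0, 0.15, 0.6], [0, 0, 0, 0.2, 0.6], [0, 0, 0, 0.2, 0.6]]]' | python3 inch.py|sed -n 2,3p; python3 st.py
```

```text
position: [0.545, -0.173, 0.0752]
tool_rot: [2.91, 1.18, 0.002]
[-0.1466105   0.32547733 -0.03667404] [-1.08217651 -1.46240126  4.0708356 ] [ 0.54497933 -0.17302474  0.07520347] -0.49184978236136834
```

```bash
echo '[[[0, 0, 0, 0.05, 0.6], [0, 0, 0, 0.1, 0.6], [0, 0, 0, 0.15, 0.6], [0, 0, 0, 0.2, 0.6], [0, 0, 0, 0.2, 0.6]]]' | python3 inch.py|sed -n 2,3p; python3 st.py
```

```text
position: [0.5451, -0.1727, 0.0752]
tool_rot: [3.013, 0.884, 0.003]
[-0.12471701  0.25533115 -0.109317  ] [-0.44237046 -0.24389006  5.14366155] [ 0.54511887 -0.17273176  0.07522622] -0.6839754927063316
```

```bash
echo '[[[0, 0, 0, 0.05, 0.6], [0, 0, 0, 0.1, 0.6], [0, 0, 0, 0.15, 0.6], [0, 0, 0, 0.2, 0.6], [0, 0, 0, 0.2, 0.6]]]' | python3 inch.py|sed -n 2,3p; python3 st.py
```

```text
position: [0.5452, -0.1727, 0.0751]
tool_rot: [3.086, 0.58, 0.003]
[-0.09664904  0.09299231 -0.08019138] [-0.13453998 -1.18333879  4.86955067] [ 0.54520083 -0.17274419  0.07512896] -0.8753113144713568
```

```bash
echo '[[[0, 0, 0, 0.05, 0.6], [0, 0, 0, 0.1, 0.6], [0, 0, 0, 0.15, 0.6], [0, 0, 0, 0.2, 0.6], [0, 0, 0, 0.2, 0.6]]]' | python3 inch.py|sed -n 2,3p; python3 st.py
```

```text
position: [0.5451, -0.1727, 0.0752]
tool_rot: [3.129, 0.269, 0.003]
[-0.111002    0.16582211 -0.14006149] [ 0.1123079  -0.05127203  6.52209964] [ 0.54513512 -0.17268134  0.07518471] -1.0669122304744678
```

```bash
echo '[[[0, 0, 0, 0.05, 0.6], [0, 0, 0, 0.1, 0.6], [0, 0, 0, 0.15, 0.6], [0, 0, 0, 0.2, 0.6], [0, 0, 0, 0.2, 0.6]]]' | python3 inch.py|sed -n 2,3p; python3 st.py
```

```text
position: [0.5445, -0.1724, 0.0742]
tool_rot: [3.141, -0.043, 0.001]
[-0.15557625 -0.11864746 -0.09116941] [ 0.7258401  -0.06837003  1.17853099] [ 0.5445142  -0.17239509  0.07415969] -1.2580103422716529
```

The z reading dropped 1 mm and the contact force fell away, so the keyways have met the pins. I'll stop turning and follow it down gently.

```bash
echo '[[[0, 0, 1, 0, 0.6], [0, 0, 2, 0, 0.6], [0, 0, 3, 0, 0.6], [0, 0, 3, 0, 0.6]]]' | python3 inch.py|sed -n 2,3p; python3 st.py
```

```text
position: [0.5445, -0.1728, 0.0723]
tool_rot: [-3.141, 0.045, -0.001]
[-0.02523145  0.47531567 -0.39606453] [-1.12095962 -0.27580941  7.33952962] [ 0.54446285 -0.17280497  0.07231482] -1.2572715839032071
```

It has gone down 3 mm, but there is side torque, so a pin is rubbing on a keyway flank. A small turn will show which direction relieves it.

```bash
echo '[[[0, 0, 0, -0.02, 0.6], [0, 0, 0, -0.04, 0.6], [0, 0, 0, -0.04, 0.6]]]' | python3 inch.py|sed -n 2,3p; python3 st.py
```

```text
position: [0.5447, -0.1728, 0.0723]
tool_rot: [-3.141, -0.015, -0.003]
[ 0.09950643  0.34206035 -0.89406674] [-0.66870616  0.35586858  6.80157288] [ 0.54472142 -0.17277192  0.07229991] -1.2197846956256413
```

```bash
echo '[[[0, 0, 0, 0.03, 0.6], [0, 0, 0, 0.06, 0.6], [0, 0, 0, 0.08, 0.6], [0, 0, 0, 0.08, 0.6]]]' | python3 inch.py|sed -n 2,3p; python3 st.py
```

```text
position: [0.5438, -0.1724, 0.0707]
tool_rot: [3.139, -0.108, -0.001]
[-0.32248347 -0.09368692 -0.10275724] [ 0.82613524 -1.75961354 -0.97535003] [ 0.54384777 -0.17244687  0.07066518] -1.2963882055629383
```

The lens is free now and the force is near zero. I'll continue down onto the seal.

```bash
echo '[[[0, 0, 1, 0.02, 0.6], [0, 0, 2, 0.02, 0.6], [0, 0, 3, 0.02, 0.6], [0, 0, 4, 0.02, 0.6], [0, 0, 4, 0.02, 0.6]]]' | python3 inch.py|sed -n 2,3p; python3 st.py
```

```text
position: [0.5438, -0.1722, 0.0673]
tool_rot: [-3.138, 0.14, 0.001]
[-0.0382027   0.6208218   0.00290451] [-2.37015773  0.03780814  3.18378651] [ 0.54382318 -0.17218017  0.0672924 ] -1.3142796579017817
```

Seal contact is felt (about 4.5 N) with no twist. I'll firm up the grip and press home.

To row units: 0.003 m is 3, 0.002 m is 2.

```bash
echo '[[[0, 0, 0, 0, 0.6], [0, 0, 1, 0, 0.6], [0, 0, 2, 0, 0.6], [0, 0, 3, 0, 0.6], [0, 0, 3, 0, 0.6], [0, 0, 3, 0, 0.6]]]' | python3 inch.py 50; python3 st.py
```

```text
time: 13.45
position: [0.5441, -0.1723, 0.0647]
tool_rot: [-3.138, 0.14, 0.0]
ft_force: [-3.6, -0.3, 6.6]
grip_width: 0.682
grip_force: 50.0
[0.1023778  0.95945326 0.0370983 ] [-3.61129126 -0.3293637   6.63793464] [ 0.54408198 -0.17227822  0.0647157 ] -1.3132307596616515
```

To row units: 0.002 m is 2, 0.001 m is 1.

```bash
echo '[[[0, 0, 1, 0, 0.6], [0, 0, 2, 0, 0.6], [0, 0, 2, 0, 0.6], [0, 0, 2, 0, 0.6]]]' | python3 inch.py; echo '[[[0, 0, 1, 0, 0.6], [0, 0, 1, 0, 0.6], [0, 0, 1, 0, 0.6]]]' | python3 inch.py
```

```text
time: 13.85
position: [0.5441, -0.1723, 0.0644]
tool_rot: [-3.138, 0.14, 0.001]
ft_force: [-7.0, 0.8, 16.7]
grip_width: 0.68
grip_force: 50.0
time: 14.15
position: [0.5441, -0.1723, 0.0643]
tool_rot: [-3.137, 0.14, 0.001]
ft_force: [-11.0, 2.9, 23.1]
grip_width: 0.686
grip_force: 50.0
```

There's a hard stop at z 0.0643, 11 mm below where it rode on the pins, as expected when fully home. I'll ease the sideways load and check with pictures.

To row units: -0.001 m is -1, -0.0005 m is -0.5.

```bash
echo '[[[-0.5, 0, 0, 0, 0.6], [-1, 0, 0, 0, 0.6], [-1, 0, 0, 0, 0.6], [-1, 0, 0, 0, 0.6]]]' | python3 inch.py
python3 - <<'E'
from h import *
o=[]
for n,c in(("scene",(230,180)),("side",(403,175))):
    im=get_image(n);a=im[c[1]-45:c[1]+45,c[0]-45:c[0]+45,::-1]
    o.append(cv2.resize(a,(400,400),interpolation=cv2.INTER_CUBIC))
cv2.imwrite("pics/c5.png",np.clip(np.hstack(o)*1.4,0,255))
E
```

```text
time: 14.55
position: [0.544, -0.1723, 0.0644]
tool_rot: [-3.138, 0.14, -0.003]
ft_force: [-7.7, 1.4, 21.5]
grip_width: 0.681
grip_force: 50.0[ WARN:0@1.793] global loadsave.cpp:1063 imwrite_ Unsupported depth image for selected encoder is fallbacked to CV_8U.
```

View pics/c5.png

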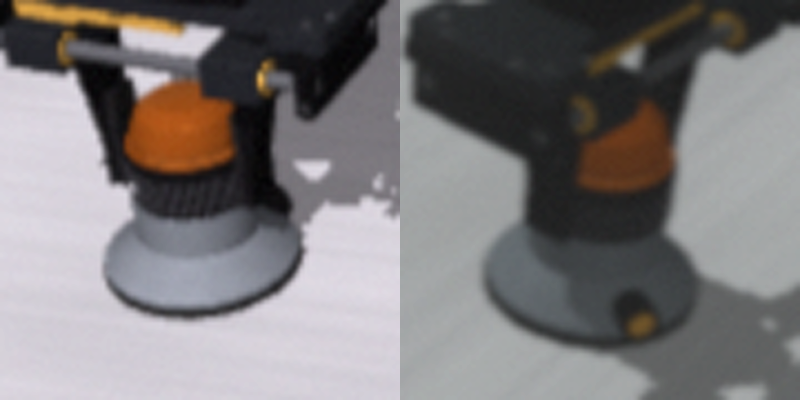

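In both views the collar sits flush on the neck, upright and with no gap; the downward push is about 22 N. I'll confirm it holds steady and hand the job in.

```bash
echo '[[[0, 0, 0, 0, 0.6], [0, 0, 0, 0, 0.6], [0, 0, 0, 0, 0.6], [0, 0, 0, 0, 0.6]]]' | python3 inch.py && python3 -c "
from bench import ctrl, get_image, camera_model;print(ctrl.close_job())"
```

```text
time: 15.05
position: [0.544, -0.1723, 0.0644]
tool_rot: [-3.138, 0.14, -0.003]
ft_force: [-8.5, 2.0, 20.1]
grip_width: 0.684
grip_force: 50.0
the job is handed in; nothing more can be done
None
```

The amber lens is back on the lamp with its keyways over the pins, pushed fully home on the rim with no visible gap; the arm is still holding it there at about 20 N for your grub screws, and the screwdriver, hex key and water bottle were left alone.

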